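# Hold a cell in the photometer beam

## Task

Clear the photometer's light path: lift the steel canister off the stage by its handle and set it down upright, with its whole foot on the round mat, and let go. Then take the long glass cell out of its holder, gripping only its two long frosted sides and never touching the clear windows at its ends, and hold it upright and still in the middle of the light path, centred on the lens axis with the windows facing the two lenses. Finish while still holding it there clear of the stage; keep both upright on the way and leave everything else where it is.

Things in the scene. Friction and masses are not known exactly. Their poses are not given: they have to be found in the camera images.
- photometer: Open bench photometer, fixed: aluminium base plate 110 (its x) x 262 (its y) x 12 mm, origin at the centre of its underside. On its y axis stand two box-shaped heads, tops 84 mm above the cart: the grey lamp head at +y (84 mm in x) and the white detector head at -y (70 mm in x). Each has a round lens 30 mm across facing the other; 109 mm is free between the lens rims, 122 mm between the heads above them. Between them stands a round stage.
- stage_top (a point): Centre of the photometer's round stage, 68 mm across, top 24 mm above the cart; the canister stands here at the start, blocking the light.
- beam_mid (a point): Middle of the light path, on the common axis of the two lenses, 66 mm above the cart and 42 mm above the stage; y axis = direction of the light, z up.
- canister: Closed round stainless canister, 60 mm across, 60 mm high to its lid, 0.18 to 0.35 kg, loose; origin at the centre of its underside. A strap handle arches over the lid: total height 95 mm.
- canister_handle (a point): Centre of the handle's black horizontal bar, 90 mm above the canister's foot. The bar is 12 mm wide (x), 52 mm long (y axis), 10 mm thick, its underside 25 mm above the lid.
- mat: Round cork mat, 120 mm across, 3 mm thick, flat on the cart to the left of the photometer, fixed; origin at its centre underneath.
- cell_holder: Grey plastic block with two equal pockets, fixed: 60 (x) x 130 (y) x 18 mm, origin at the centre of its underside. The pockets, 19 x 33 mm and 12 mm deep, lie 32 mm either way along its y axis and have their long side along y. Which cell stands in which pocket varies.
- long_cell: The long glass cell (cuvette), loose, about 30 g: 16 (x) x 30 (y) x 55 mm high, upright in a pocket with its foot 6 mm above the cart; origin at the centre of its underside. Its two long sides (16 mm apart, facing +x and -x) are frosted and carry fine ribs: the grip faces. The two narrow ends (facing +y and -y) are clear windows. White stopper on top (14 x 24 mm, the uppermost 5 mm).
- long_cell_center (a point): Centre of the long cell, half-way up (27.5 mm above its foot); y axis = through the windows, x axis = across the frosted sides, z up.
- long_cell_window_a: Clear window at the long cell's +y end, 12 mm wide, 45 mm high; origin at its centre. Not to be touched by the fingers.
- long_cell_window_b: Clear window at the long cell's -y end, the same.
- square_cell_center (a point): Centre of the other cell, which is not needed: 16 x 16 mm, 45 mm high, loose in the other pocket; 22.5 mm above its foot.
- saline: White bottle 45 mm across, 126 mm high, loose, at the back of the cart; bystander.
- lancets: Small carton 31 x 47 x 72 mm high, loose, at the back of the cart; bystander.
- thermometer: White digital thermometer 122 x 20 x 11 mm lying at the near edge of the cart, loose; bystander.

How it is judged:
By the outcome, as a careful person would: the job done as asked, in the order asked, and still so for the second after the job is handed in, while the arm keeps its last pose, push and grip.
It also fails if it takes over 58 s, if anything falls off the work surface, if the arm or the gripper's body presses on something with over 40 N, if the wrist force passes 120 N, or if a joint passes its speed limit or range.

## Robot

A 6-joint arm with a two-finger parallel gripper is mounted at the origin on a cart in front of the work surface, level with it; the furniture and walls round the work are solid. World frame = base frame: x ahead of the robot, y to its left, z up, the work surface at z = 0. Lengths are in m, angles in degrees, forces in N, time in s.
With the tool pointing down it reaches from about 0.275 to 0.875 m from the base axis. Payload 12.5 kg.
Tool frame: the origin (TCP) lies at the very end of the fingers, on their centre line; the grasp point (between the pads) lies 19 mm behind it; z points along the fingers, y is the line along which they close (so a half turn about z gives the same grasp; the last joint's range is limited). The gripper opens to 85 mm and grips with 20 to 120 N. Pads are 22 mm wide; open, the fingers measure 114 mm over their backs; the gripper's body (76 mm by 85 mm) begins 54 mm behind the grasp point. The pads swing forward as they close: fully open they stand 13 mm farther back than shut.
Start: joints at [-4.847, 20.094, 94.641, -0, 65.266, -4.847], TCP at [0.55, 0, 0.231] pointing down, gripper open.
Joint ranges: [-157.81, 157.81], [-45, 120.19], [0.68, 151.7], [-89.99, 269.99], [4.06, 180], [-164.3, 164.3]. Speed limits (degrees/s): [127.2, 127.2, 159.86, 180, 180, 180].

## Interface

Orientations are given as a 3x3 rotation matrix whose columns are the frame's x, y, z axes.
In Python, from plant import bot, eyes, ticket gives the robot as it stands. The module is installed in compiled form; this text tells all that it offers.
- The arm moves only by the shell command python3 -m handwheel 'ROWS' [OPENING] [FORCE]. ROWS is JSON, a list that holds one entry, the list of rows, each a list of 6 numbers: the shift along the world's x, y, z scaled (see below), then the turn, a rotation vector about the world's x, y, z scaled (see below). A call has 1 to 20 rows; each row is the pose to reach, as a shift and turn from the pose commanded when the call began; what a row does not reach only later rows make up. The controller multiplies each number of a shift by 15 cm and each number of a turn by 30 degrees. A row lasts 1/12 s, in which the tool goes at most 41.7 mm and 7.16 degrees, less where a joint would pass 70% of its speed; a pose out of reach is approached as far as the arm can. A call with a number of a shift or a turn outside -1 to 1 is refused whole. A call with a gripper value outside its range is refused whole. OPENING is the opening, from -1 (shut) to 1 (fully open), set as the call begins (- or left out, the last holds). The fingers move at their own pace and stop on an object; FORCE is the grip in N (left out, the last holds). Time passes only in rows, so rows that repeat a pose let the fingers close. It gives the time, the measured TCP pose, the force, the opening and the grip force at its end, in the units of the state.
- bot.get_state(): the state, without advancing time (a new reading comes with each control period).
- eyes.read_camera(name): name is "side" or "top" or "wrist"; returns a dict with "color" (384x512x3 uint8, blue, green, red), "z_map" (384x512 float32, m along the optical axis (not along the pixel's ray), 0 where there is no reading), "fx", "fy", "cx", "cy" (pixels), "xyz" and "orientation" of the camera in the world; the wrist camera has in their place "tool_from_camera" (4x4, takes a point from camera to tool coordinates, whose origin is the TCP and whose axes are the flange's). Camera axes: x right, y up, looking along -z (the intrinsics and any distortion apply to the point x, -y, -z); pixel columns grow to the right and rows downward; lengths in m; the calibration is good to about 2 mm. A picture is of the moment at which its call begins: read the wrist's pose just before it.
- ticket.hand_in(): hands the job in; it is judged then, once.
The state is a dict: "time": time; "joint_positions": joint angles; "qd": joint speeds; "joint_efforts": joint torques, N m; "position": TCP position; "orientation": TCP orientation; "contact_force": force on the tool from outside, world axes, zero at the start; "moment": the same for the moment, N m; "opening": opening from 0.0 (shut) to 1.0 (fully open); "grasp_force": force on a finger pad.
Only numpy, scipy, OpenCV 4.12 (cv2) and the standard library are available. Lean on these libraries where they do the work, as an engineer would, in place of code of your own. Each camera call takes 0.05 s, during which the arm holds its last target. There are 200 camera calls.

## Working session

There is one attempt and no reset: what is moved stays moved. The work goes in short steps, Python scripts to look and compute and a shell command to move; the robot and the scene stay as the last step left them, time stands still between calls to the robot, and variables do not carry over. Pictures are saved under pics/ and viewed, at most 10 in all, crops included, and the job is handed in when it is done.

```bash
mkdir -p pics
cat > h.py <<'E'
import numpy as np, cv2
from plant import bot, eyes
def cam(n):
    s=bot.get_state(); c=eyes.read_camera(n)
    if n=="wrist":
        T=np.eye(4);T[:3,:3]=s["orientation"];T[:3,3]=s["position"];T=T@np.array(c["tool_from_camera"])
    else:
        T=np.eye(4);T[:3,:3]=c["orientation"];T[:3,3]=c["xyz"]
    c["T"]=T; return c
def cloud(c):
    z=c["z_map"];v,u=np.mgrid[:z.shape[0],:z.shape[1]]
    p=np.stack([(u-c["cx"])/c["fx"]*z,-(v-c["cy"])/c["fy"]*z,-z],-1)
    w=p@c["T"][:3,:3].T+c["T"][:3,3]; w[z==0]=np.nan; return w
E
python3 - <<'E'
from h import *
s=bot.get_state(); print({k:np.round(v,3).tolist() for k,v in s.items()})
for n in("top","side"):
    c=cam(n); print([k for k in c],c["fx"],c["fy"],c["cx"],c["cy"],np.round(c["T"],3).tolist()); cv2.imwrite(f"pics/{n}0.png",c["color"]); np.savez(f"{n}0.npz",w=cloud(c),col=c["color"])
E
```

```text
{'time': 0.0, 'joint_positions': [-4.846, 20.123, 94.678, -0.001, 65.265, -4.847], 'qd': [-0.023, 0.006, -0.122, 0.147, -0.05, 0.02], 'joint_efforts': [0.001, -50.611, -29.141, 0.0, 0.005, 0.0], 'position': [0.55, 0.0, 0.231], 'orientation': [[-0.0, 1.0, -0.001], [1.0, 0.0, 0.0], [0.0, -0.001, -1.0]], 'contact_force': [-0.49, -0.233, 0.313], 'moment': [-0.012, 0.009, -0.053], 'grasp_force': 0.0, 'opening': 1.005}
['color', 'z_map', 'fx', 'fy', 'cx', 'cy', 'xyz', 'orientation', 'T'] 495.17890599746056 495.17890599746056 261.6831027187599 193.02651560446768 [[0.015, 0.998, -0.069, 0.419], [-1.0, 0.015, 0.006, -0.004], [0.007, 0.069, 0.998, 1.647], [0.0, 0.0, 0.0, 1.0]]
['color', 'z_map', 'fx', 'fy', 'cx', 'cy', 'xyz', 'orientation', 'T'] 428.3176716812435 428.3176716812435 260.0770607157633 188.49824330172416 [[0.994, 0.085, -0.072, 0.444], [-0.111, 0.676, -0.729, -0.846], [-0.014, 0.732, 0.681, 0.849], [0.0, 0.0, 0.0, 1.0]]
```

View pics/top0.png

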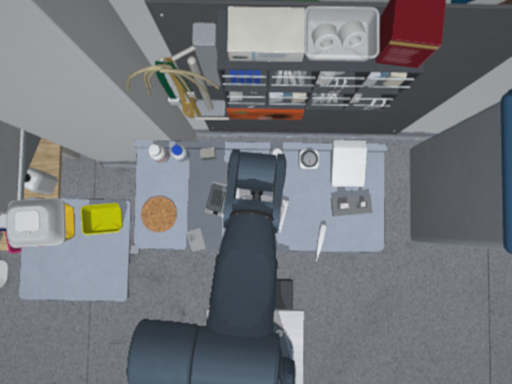

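View pics/side0.png

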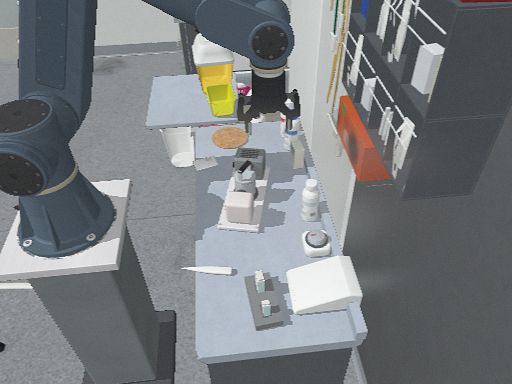

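The top view shows the mat at (158,213) and the holder at (351,203), while the arm hides the photometer. The side view shows the canister at about (243,183) between the lamp head (249,160) and the detector head (239,208), with the holder at (264,298).

Run:
```python
from h import *
c=cam("wrist"); w=cloud(c); np.savez("wrist0.npz",w=w,col=c["color"]); print(np.round(c["T"],3).tolist())
a=cv2.resize(c["color"],(512,384))
s=np.load("side0.npz"); 
b=cv2.resize(s["col"][130:340,190:330],(400,600),interpolation=cv2.INTER_CUBIC)
cv2.imwrite("pics/w0.png",a); cv2.imwrite("pics/s0c.png",b)
W=s["w"]
for u,v in((230,138),(249,155),(239,198),(243,175),(258,298),(262,272),(266,304),(310,195)): print((u,v),np.round(W[v,u],3))
t=np.load("top0.npz"); 
for n,(u,v) in dict(mat=(158,213),h=(351,203),c1=(345,206),c2=(361,203)).items(): print(n,np.round(t["w"][v,u],3))
# mat by colour, in top
hsv=cv2.cvtColor(t["col"],cv2.COLOR_BGR2HSV); m=(hsv[...,0]<20)&(hsv[...,1]>90); m[:190]=0;m[240:]=0;m[:,:135]=0;m[:,185:]=0
P=t["w"][m]; print("mat",m.sum(),(np.nanmin(P,0)+np.nanmax(P,0))/2,np.nanmean(P,0),np.nanmax(P,0)-np.nanmin(P,0))
# holder top via height 12..24mm
T=t["w"]; 
m=(abs(T[...,2]-.018)<.006)&(T[...,1]<-.2)&(T[...,0]<.62)&(T[...,0]>.4)
n,l,st,ce=cv2.connectedComponentsWithStats(m.astype(np.uint8))
for i in range(1,n):
  if st[i,4]>80:
    P=T[l==i]; print(st[i],cv2.minAreaRect((P[:,:2]*1000).astype(np.float32)))
```

```text
[[1.0, -0.001, 0.0, 0.55], [0.0, 0.957, 0.288, 0.073], [-0.0, -0.288, 0.957, 0.373], [0.0, 0.0, 0.0, 1.0]]
(230, 138) [0.461 0.32  0.001]
(249, 155) [0.509 0.117 0.084]
(239, 198) [ 0.467 -0.056  0.084]
(243, 175) [0.484 0.033 0.084]
(258, 298) [ 0.487 -0.312  0.016]
(262, 272) [ 0.501 -0.274  0.06 ]
(266, 304) [ 0.501 -0.349  0.048]
(310, 195) [ 0.647 -0.077  0.093]
mat [ 0.461  0.329 -0.004]
h [ 0.503 -0.311  0.012]
c1 [ 0.491 -0.283  0.06 ]
c2 [ 0.502 -0.338  0.042]
mat 943 [0.45800101 0.32621687 0.00107778] [0.45868834 0.32624136 0.00150928] [0.11308371 0.11121174 0.0286532 ]
[331 176  34  11 168] ((573.4231567382812, -298.1366882324219), (111.26093292236328, 32.53668975830078), 88.5582275390625)
[331 195  41  22 521] ((494.62139892578125, -310.5839538574219), (59.88877487182617, 130.134033203125), 5.853387355804443)
```

View pics/w0.png

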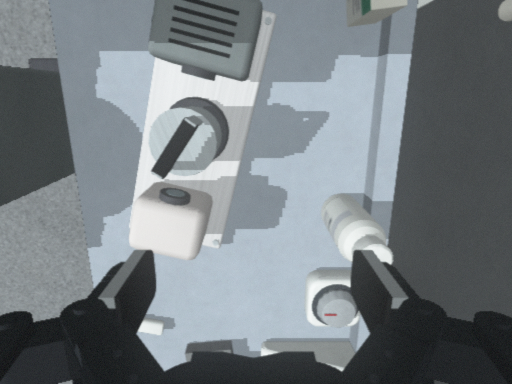

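View pics/s0c.png

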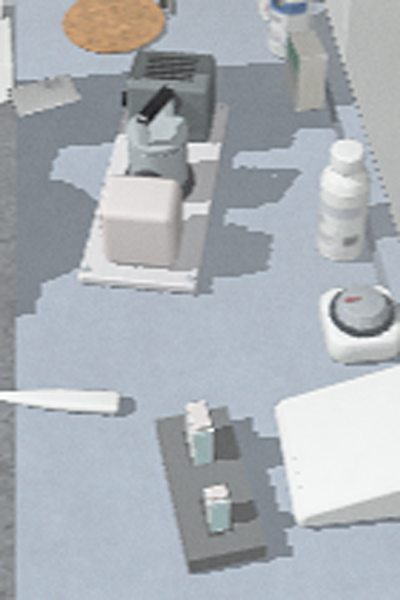

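The wrist view shows the lamp head at (207,40), the canister lid at about (185,140) and its bar running from (162,172) to (195,122). The detector is at (172,218). In the crop the taller cell is in the +y pocket, at (200,430).

```bash
cat >> h.py <<'E'
def rects(w,z,tol,box,minn=60,col=None,dark=None):
    m=(abs(w[...,2]-z)<tol)&(w[...,0]>box[0])&(w[...,0]<box[1])&(w[...,1]>box[2])&(w[...,1]<box[3])
    if dark: m&=col.max(-1)<dark
    n,l,st,ce=cv2.connectedComponentsWithStats(m.astype(np.uint8))
    for i in range(1,n):
        if st[i,4]>minn:
            P=w[l==i]; r=cv2.minAreaRect((P[:,:2]*1000).astype(np.float32)); print(z,st[i].tolist(),np.round(np.mean(P,0),4),np.round(np.hstack(r),1))
E
python3 - <<'E'
from h import *
d=np.load("wrist0.npz");w=d["w"];B=(.35,.62,-.15,.25)
print("bar");rects(w,.116,.01,B)
print("lid");rects(w,.084,.005,B)
print("plate");rects(w,.012,.004,B)
print("stage");rects(w,.024,.003,B)
for u,v in((160,172),(196,122),(178,147)): print(np.round(w[v,u],4))
E
```

```text
bar
0.116 [151, 117, 47, 62, 1106] [0.489  0.0325 0.1177] [487.8  31.6  52.2  12.2  54.8]
lid
0.084 [148, 0, 114, 79, 7095] [0.5117 0.1174 0.083 ] [509.8 114.   57.8  90.9  88.6]
0.084 [148, 107, 69, 69, 2695] [0.4894 0.0325 0.0832] [488.1  31.9  58.3  59.2  51.3]
0.084 [164, 196, 14, 9, 74] [ 0.4739 -0.0224  0.0798] [473.3 -22.4   7.   11.7  72.9]
0.084 [129, 199, 75, 61, 3338] [ 0.467  -0.0507  0.0825] [466.2 -52.2  51.9  65.6  75.7]
plate
0.012 [129, 10, 147, 239, 9119] [0.5003 0.0341 0.0112] [487.5  33.7 261.1 109.9  76. ]
stage
0.024 [169, 98, 58, 61, 595] [0.5016 0.0496 0.0231] [499.8  43.6  36.5  67.9  39.4]
0.024 [153, 182, 59, 19, 98] [ 0.4739 -0.0265  0.024 ] [473.7 -27.3   6.4  64.6  72.1]
[0.4767 0.0132 0.1176]
[0.505  0.0508 0.1069]
[0.4921 0.0329 0.1177]
```

```bash
python3 -m handwheel '[[[-0.413,0.213,-0.4,0,0,-1],[-0.413,0.213,-0.4,0,0,-1],[-0.413,0.213,-0.4,0,0,-1],[-0.413,0.213,-0.4,0,0,-1],[-0.413,0.213,-0.4,0,0,-1],[-0.413,0.213,-0.4,0,0,-1],[-0.413,0.213,-0.4,0,0,-1]]]' 0.1
python3 - <<'E'
from h import *
s=bot.get_state();R=np.array(s["orientation"]);print(s["time"],s["position"],np.degrees(np.arctan2(-R[0,1],R[1,1]))+90,s["opening"])
c=cam("wrist");w=cloud(c);B=(.35,.62,-.15,.25);cv2.imwrite("pics/w1.png",c["color"])
rects(w,.116,.008,B);rects(w,.084,.004,B);rects(w,.012,.004,B)
E
```

```text
time: 0.73
position: [0.4885, 0.0318, 0.1716]
orientation: [[0.497, 0.868, 0.001], [0.868, -0.497, -0.0], [0.0, 0.001, -1.0]]
contact_force: [-0.3, -1.1, -0.0]
opening: 0.548
grasp_force: 0.0
0.7333 [0.48848244 0.031833   0.17156627] -29.79686647362564 0.5481738053761959
0.116 [240, 171, 26, 83, 1538] [0.489  0.0333 0.1179] [487.9  31.7  52.3  12.   55. ]
0.084 [140, 0, 143, 126, 12043] [0.5109 0.1234 0.0831] [509.1 119.4  67.1  82.1  75.8]
0.084 [211, 157, 82, 79, 3716] [0.4886 0.0337 0.0833] [487.7  32.   59.   58.7  62.5]
0.084 [236, 262, 77, 67, 3492] [ 0.4621 -0.0489  0.0828] [461.9 -50.9  51.7  55.5  75.6]
0.012 [175, 6, 155, 296, 9787] [0.4959 0.0385 0.0112] [487.8  34.4 259.8 110.   76. ]
```

View pics/w1.png

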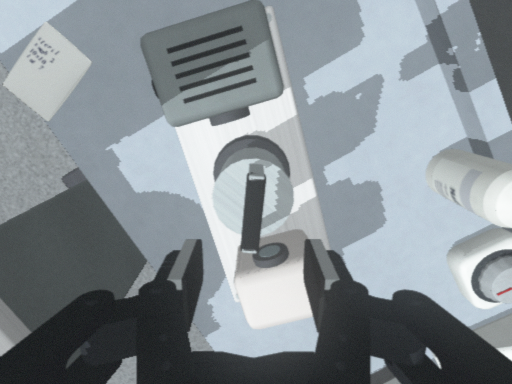

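The view confirms the bar is centred between the fingers, running from (255,180) to (250,250) and needing about 5° more turn.

```bash
python3 -m handwheel '[[[0,0,-0.1,0,0,-0.17],[0,0,-0.25,0,0,-0.17],[0,0,-0.4,0,0,-0.17],[0,0,-0.51,0,0,-0.17],[0,0,-0.51,0,0,-0.17]]]'
python3 -m handwheel '[[[0,0,0,0,0,0],[0,0,0,0,0,0],[0,0,0,0,0,0],[0,0,0,0,0,0],[0,0,0,0,0,0],[0,0,0,0,0,0]]]' -1 60
```

```text
time: 1.2
position: [0.4867, 0.0318, 0.0923]
orientation: [[0.573, 0.819, -0.004], [0.819, -0.573, 0.0], [-0.002, -0.004, -1.0]]
contact_force: [-0.1, 0.4, -0.1]
opening: 0.549
grasp_force: 0.0
time: 1.7
position: [0.4887, 0.032, 0.0961]
orientation: [[0.575, 0.818, 0.002], [0.818, -0.575, 0.0], [0.001, 0.002, -1.0]]
contact_force: [-2.1, 1.6, 7.4]
opening: 0.124
grasp_force: 59.1
```

```bash
python3 -m handwheel '[[[0,0,0.02,0,0,0],[0,0,0.06,0,0,0],[0,0,0.12,0,0,0],[0,0,0.19,0,0,0],[0,0,0.26,0,0,0],[0,0,0.33,0,0,0],[0,0,0.4,0,0,0],[0,0,0.47,0,0,0],[0,0,0.54,0,0,0],[0,0,0.59,0,0,0],[0,0,0.62,0,0,0],[0,0,0.63,0,0,0],[0,0,0.63,0,0,0],[0,0,0.63,0,0,0]]]'
python3 - <<'E'
from h import *
c=cam("wrist");w=cloud(c);s=bot.get_state();p=s["position"];print(p)
B=(.42,.56,-.03,.08)
rects(w,p[2]+.023,.005,B);rects(w,p[2]-.011,.007,B);rects(w,.024,.003,B)
cv2.imwrite("pics/w2.png",c["color"])
E
```

```text
time: 2.87
position: [0.4878, 0.032, 0.1889]
orientation: [[0.575, 0.818, -0.001], [0.818, -0.575, 0.0], [-0.0, -0.001, -1.0]]
contact_force: [0.6, 0.4, -1.5]
opening: 0.126
grasp_force: 58.6
[0.48776291 0.03197705 0.18880121]
0.21180121166787336 [204, 218, 98, 117, 4030] [0.4894 0.0345 0.2112] [490.1  31.2  51.   35.   77.9]
0.17780121166787335 [194, 185, 117, 85, 4671] [0.4941 0.0417 0.176 ] [491.5  38.   44.2  59.3  55.4]
0.024 [216, 135, 72, 47, 2046] [0.496  0.0458 0.0232] [494.5  44.2  43.2  67.6  56.2]
```

View pics/w2.png

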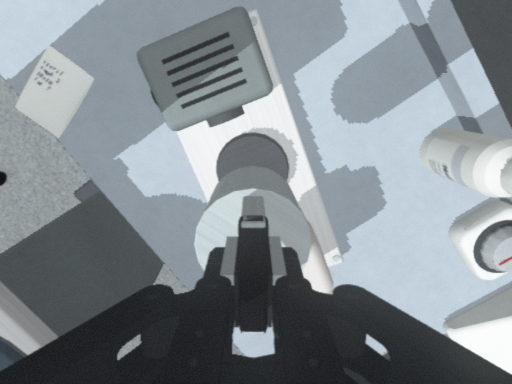

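The canister hangs by its bar at (253,270), clear of the stage at (250,165). Next I carry it over the lamp head to the mat.

```bash
python3 -m handwheel '[[[0,0.02,0,0,0,0],[-0.01,0.07,0,0,0,0],[-0.02,0.14,0,0,0,0],[-0.03,0.23,0,0,0,0],[-0.04,0.33,0,0,0,0],[-0.05,0.44,0,0,0,0],[-0.06,0.55,0,0,0,0],[-0.07,0.66,0,0,0,0],[-0.08,0.77,0,0,0,0],[-0.09,0.86,0,0,0,0],[-0.097,0.93,0,0,0,0],[-0.097,0.97,0,0,0,0],[-0.097,0.983,0,0,0,0],[-0.097,0.983,0,0,0,0]]]'
python3 -m handwheel '[[[0,0.02,0,0,0,0],[-0.01,0.07,0,0,0,0],[-0.02,0.14,0,0,0,0],[-0.03,0.23,0,0,0,0],[-0.04,0.33,0,0,0,0],[-0.05,0.44,0,0,0,0],[-0.06,0.55,0,0,0,0],[-0.07,0.66,0,0,0,0],[-0.08,0.77,0,0,0,0],[-0.09,0.86,0,0,0,0],[-0.097,0.93,0,0,0,0],[-0.097,0.97,0,0,0,0],[-0.097,0.983,0,0,0,0],[-0.097,0.983,0,0,0,0],[-0.097,0.983,0,0,0,0]]]'
python3 - <<'E'
from h import *
c=cam("wrist");w=cloud(c);s=bot.get_state();p=s["position"];print(p)
t=cam("top");W=cloud(t)
h=[]
for c,w in((c,w),(t,W)):
    hsv=cv2.cvtColor(c["color"],cv2.COLOR_BGR2HSV); m=(hsv[...,0]<20)&(hsv[...,1]>90)&(abs(w[...,2])<.012)&(abs(w[...,0]-.459)<.1)&(abs(w[...,1]-.327)<.1)
    P=w[m];
    if len(P)>50:
        (x,r),_=None or (cv2.minEnclosingCircle((P[:,:2]*1000).astype(np.float32)),0); print(len(P),x,r)
    h.append(c["color"])
cv2.imwrite("pics/w3.png",h[0])
E
```

```text
time: 4.08
position: [0.4734, 0.1797, 0.1892]
orientation: [[0.575, 0.818, -0.0], [0.818, -0.575, -0.0], [-0.0, 0.0, -1.0]]
contact_force: [-0.2, 0.4, -1.8]
opening: 0.122
grasp_force: 58.6
time: 5.33
position: [0.459, 0.3265, 0.1892]
orientation: [[0.575, 0.818, -0.0], [0.818, -0.575, -0.0], [-0.0, 0.0, -1.0]]
contact_force: [-0.5, 0.9, -2.3]
opening: 0.128
grasp_force: 58.6
[0.45902389 0.3263287  0.18926039]
6330 (459.48876953125, 324.8953857421875) 58.56053924560547
495 (459.9328308105469, 321.8150939941406) 56.100547790527344
```

View pics/w3.png

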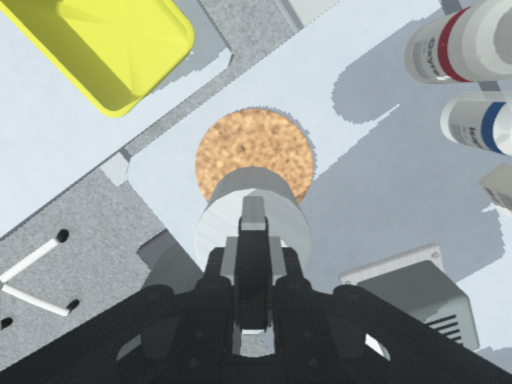

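The canister hangs over the mat, which is centred under it at about (255,165) in perspective. Lowering now.

```bash
python3 -m handwheel '[[[0,0,-0.02,0,0,0],[0,0,-0.07,0,0,0],[0,0,-0.14,0,0,0],[0,0,-0.22,0,0,0],[0,0,-0.3,0,0,0],[0,0,-0.38,0,0,0],[0,0,-0.46,0,0,0],[0,0,-0.54,0,0,0],[0,0,-0.61,0,0,0],[0,0,-0.67,0,0,0],[0,0,-0.71,0,0,0],[0,0,-0.735,0,0,0],[0,0,-0.745,0,0,0],[0,0,-0.745,0,0,0],[0,0,-0.745,0,0,0]]]'
python3 -m handwheel '[[[0,0,-0.007,0,0,0],[0,0,-0.014,0,0,0],[0,0,-0.02,0,0,0],[0,0,-0.02,0,0,0],[0,0,-0.02,0,0,0]]]'
```

```text
time: 6.68
position: [0.4592, 0.327, 0.0779]
orientation: [[0.575, 0.818, 0.001], [0.818, -0.575, 0.0], [0.001, 0.0, -1.0]]
contact_force: [-0.5, 0.4, -3.5]
opening: 0.129
grasp_force: 58.6
time: 7.1
position: [0.4592, 0.3271, 0.0752]
orientation: [[0.575, 0.818, 0.001], [0.818, -0.575, 0.001], [0.001, 0.0, -1.0]]
contact_force: [-1.4, 0.0, 6.2]
opening: 0.126
grasp_force: 59.6
```

```bash
python3 -m handwheel '[[[0,0,0,0,0,0],[0,0,0,0,0,0],[0,0,0,0,0,0],[0,0,0,0,0,0],[0,0,0,0,0,0]]]' 0
python3 -m handwheel '[[[0,0,0.05,0,0,0],[0,0,0.15,0,0,0],[0,0,0.3,0,0,0],[0,0,0.5,0,0,0],[0,0,0.75,0,0,0],[0,0,0.95,0,0,0],[0,0,0.95,0,0,0],[0,0,0.95,0,0,0]]]'
python3 - <<'E'
from h import *
c=cam("wrist");w=cloud(c);print(bot.get_state()["position"])
B=(.38,.54,.25,.4)
rects(w,.095,.01,B);rects(w,.063,.004,B);rects(w,.003,.005,B)
cv2.imwrite("pics/w4.png",c["color"])
E
```

```text
time: 7.52
position: [0.459, 0.3268, 0.0745]
orientation: [[0.575, 0.818, -0.0], [0.818, -0.575, -0.0], [-0.0, -0.0, -1.0]]
contact_force: [0.0, -0.8, -0.7]
opening: 0.502
grasp_force: 0.0
time: 8.18
position: [0.4595, 0.3272, 0.219]
orientation: [[0.575, 0.818, 0.003], [0.818, -0.575, 0.002], [0.003, 0.001, -1.0]]
contact_force: [-0.6, 0.5, 0.1]
opening: 0.497
grasp_force: 0.0
[0.45881618 0.32678935 0.21730827]
0.095 [245, 153, 15, 64, 882] [0.4592 0.3281 0.0969] [458.6 326.8  51.8  11.5  54.7]
0.063 [220, 144, 65, 63, 2369] [0.4592 0.3282 0.0623] [458.8 327.2  58.5  59.2  55.8]
0.003 [199, 108, 109, 108, 5613] [0.4659 0.3336 0.0022] [458.1 324.9 120.5 120.   58.6]
```

View pics/w4.png

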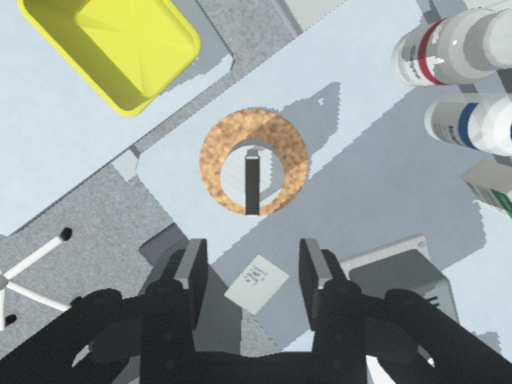

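The canister stands at about (252,180), fully on the mat at (254,162). The clouds put the two centres 2 mm apart. Now to the cell.

```bash
R='x'; python3 -m handwheel '[[[0,-0.1,0,0,0,0.1],[0,-0.3,0,0,0,0.2],[0,-0.55,0,0,0,0.34],[0,-0.8,0,0,0,0.34],[0.054,-1,0,0,0,0.34]]]' >/dev/null
python3 -m handwheel '[[[0,-0.25,0,0,0,0.1],[0,-0.5,0,0,0,0.2],[0,-0.75,0,0,0,0.34],[0.054,-1,0,0,0,0.34]]]' >/dev/null
python3 -m handwheel '[[[0,-0.25,0,0,0,0.1],[0,-0.5,0,0,0,0.2],[0,-0.75,0,0,0,0.34],[0.054,-1,0,0,0,0.34]]]' >/dev/null
python3 -m handwheel '[[[0,-0.25,0,0,0,0.1],[0,-0.5,0,0,0,0.2],[0,-0.75,0,0,0,0.34],[0.054,-0.9,0,0,0,0.34],[0.054,-1,0,0,0,0.34],[0.054,-1,0,0,0,0.34],[0.054,-1,0,0,0,0.34]]]'
python3 - <<'E'
from h import *
c=cam("wrist");w=cloud(c);s=bot.get_state();R=np.array(s["orientation"]);print(s["position"],np.degrees(np.arctan2(R[1,1],R[0,1])))
B=(.4,.6,-.42,-.2)
for z,t in((.060,.004),(.050,.004),(.018,.003)): rects(w,z,t,B)
cv2.imwrite("pics/w5.png",c["color"])
E
```

```text
time: 9.9
position: [0.4907, -0.2726, 0.2159]
orientation: [[-0.098, 0.995, -0.002], [0.995, 0.098, 0.001], [0.002, -0.002, -1.0]]
contact_force: [-1.0, 0.8, 0.9]
opening: 0.5
grasp_force: 0.0
[ 0.49085477 -0.27199652  0.21623096] 5.69140248486294
0.06 [247, 170, 17, 29, 401] [ 0.4931 -0.2809  0.06  ] [ 493.6 -281.7   14.9   27.1    2.7]
0.05 [248, 237, 15, 12, 150] [ 0.5    -0.344   0.0497] [ 499.7 -344.7   14.3   10.8    7.4]
0.018 [226, 143, 58, 115, 5162] [ 0.496  -0.3092  0.0173] [ 496.4 -313.1   60.1  129.8    6.1]
0.018 [308, 147, 36, 91, 543] [ 0.5632 -0.2915  0.0182] [ 563.  -294.9  103.5   20.2   81.1]
```

View pics/w5.png

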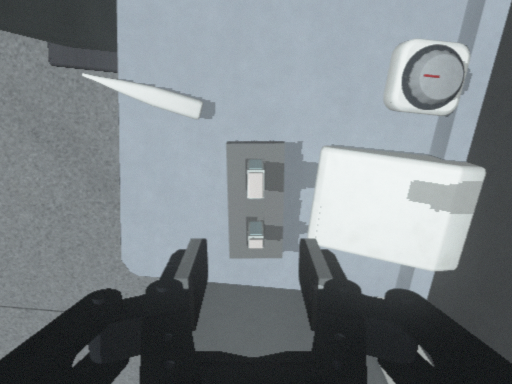

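The long cell's stopper is at (255,182), the square cell's at (255,240), and a white box's edge at about x=320 px. I'll check its clearance while descending partway.

```bash
python3 - <<'E'
from h import *
c=cam("wrist");w=cloud(c)
m=(w[...,0]>.53)&(w[...,1]>-.35)&(w[...,1]<-.22)&(w[...,2]>.02)
P=w[m];
for a,b in((.02,.05),(.05,.09),(.09,.2)):
    Q=P[(P[:,2]>a)&(P[:,2]<b)]; print(a,len(Q),Q[:,0].min() if len(Q) else None)
t=w[166:200,240:270].reshape(-1,3);t=t[t[:,2]>.058]
print(len(t),cv2.minAreaRect((t[:,:2]*1e3).astype(np.float32)),t.mean(0))
E
python3 -m handwheel '[[[0.018,-0.057,-0.1,0,0,0],[0.018,-0.057,-0.3,0,0,0],[0.018,-0.057,-0.5,0,0,0],[0.018,-0.057,-0.7,0,0,0],[0.018,-0.057,-0.8,0,0,0],[0.018,-0.057,-0.8,0,0,0],[0.018,-0.057,-0.8,0,0,0]]]' -0.2
```

```text
0.02 10520 0.5627241665529337
0.05 5909 0.6447507782674455
0.09 0 None
372 ((493.0322570800781, -280.9635925292969), (13.853416442871094, 23.416501998901367), 6.241019248962402) [ 0.49338169 -0.28080852  0.06028712]
time: 10.58
position: [0.494, -0.2806, 0.0971]
orientation: [[-0.1, 0.995, -0.001], [0.995, 0.1, 0.001], [0.001, -0.001, -1.0]]
contact_force: [0.8, -1.4, 0.5]
opening: 0.397
grasp_force: 0.0
```

```bash
python3 -m handwheel '[[[-0.004,0,-0.1,0,0,0.017],[-0.004,0,-0.2,0,0,0.017],[-0.004,0,-0.3,0,0,0.017],[-0.004,0,-0.4,0,0,0.017],[-0.004,0,-0.46,0,0,0.017],[-0.004,0,-0.483,0,0,0.017],[-0.004,0,-0.483,0,0,0.017],[-0.004,0,-0.483,0,0,0.017]]]'
python3 -m handwheel '[[[0,0,0,0,0,0],[0,0,0,0,0,0],[0,0,0,0,0,0],[0,0,0,0,0,0],[0,0,0,0,0,0],[0,0,0,0,0,0]]]' -1 25
python3 -m handwheel '[[[0,0,0.02,0,0,0],[0,0,0.06,0,0,0],[0,0,0.12,0,0,0],[0,0,0.2,0,0,0],[0,0,0.3,0,0,0],[0,0,0.42,0,0,0],[0,0,0.54,0,0,0],[0,0,0.66,0,0,0],[0,0,0.76,0,0,0],[0,0,0.84,0,0,0],[0,0,0.88,0,0,0],[0,0,0.9,0,0,0],[0,0,0.9,0,0,0]]]'
python3 - <<'E'
from h import *
c=cam("wrist");s=cam("side");T=s["T"];p=bot.get_state()["position"]
q=T[:3,:3].T@(np.array(p)-T[:3,3]);u=int(s["cx"]-s["fx"]*q[0]/q[2]);v=int(s["cy"]+s["fy"]*q[1]/q[2]);print(p,u,v)
cr=cv2.resize(s["color"][v-45:v+45,u-45:u+45],(384,384),interpolation=cv2.INTER_CUBIC)
cv2.imwrite("pics/m6.png",np.hstack([cr,c["color"][:,60:460]]))
E
```

```text
time: 11.25
position: [0.494, -0.2819, 0.0257]
orientation: [[-0.108, 0.994, 0.001], [0.994, 0.108, -0.001], [-0.001, 0.001, -1.0]]
contact_force: [-1.1, -0.7, 0.4]
opening: 0.397
grasp_force: 0.0
time: 11.75
position: [0.494, -0.282, 0.0256]
orientation: [[-0.108, 0.994, 0.001], [0.994, 0.108, -0.001], [-0.001, 0.001, -1.0]]
contact_force: [-1.1, 0.9, 7.6]
opening: 0.182
grasp_force: 28.5
time: 12.83
position: [0.4935, -0.2817, 0.16]
orientation: [[-0.108, 0.994, 0.0], [0.994, 0.108, -0.0], [-0.0, 0.0, -1.0]]
contact_force: [-0.9, 0.2, -0.8]
opening: 0.184
grasp_force: 27.6
[ 0.49312511 -0.28148427  0.15895438] 258 246
```

View pics/m6.png

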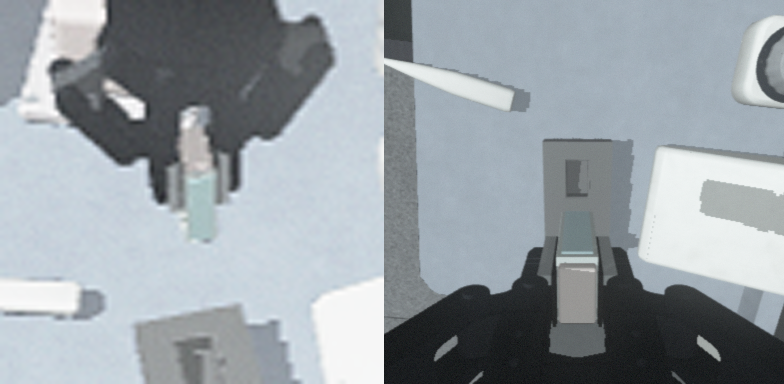

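The long cell is gripped on its frosted sides, with the windows (green end at (200,205) left, (577,235) right) clear of the pads. The pocket at (577,178) is empty. Next I carry it over the photometer and re-measure.

```bash
python3 -m handwheel '[[[0,0.02,0,0,0,0],[0,0.07,0,0,0,-0.03],[0,0.14,0,0,0,-0.07],[0,0.23,0,0,0,-0.11],[0,0.33,0,0,0,-0.16],[0,0.44,0,0,0,-0.2],[0,0.55,0,0,0,-0.24],[0,0.66,0,0,0,-0.28],[0,0.77,0,0,0,-0.31],[-0.01,0.86,0,0,0,-0.33],[-0.02,0.93,0,0,0,-0.34],[-0.02,0.98,0,0,0,-0.34],[-0.02,1,0,0,0,-0.34]]]' >/dev/null
python3 -m handwheel '[[[0,0.02,0,0,0,0],[0,0.07,0,0,0,-0.03],[0,0.14,0,0,0,-0.07],[0,0.23,0,0,0,-0.11],[0,0.33,0,0,0,-0.16],[0,0.44,0,0,0,-0.2],[0,0.55,0,0,0,-0.24],[0,0.66,0,0,0,-0.28],[0,0.77,0,0,0,-0.31],[-0.01,0.86,0,0,0,-0.33],[-0.02,0.93,0,0,0,-0.333],[-0.02,0.98,0,0,0,-0.333],[-0.02,1,0,0,0,-0.333],[-0.02,1,0,0,0,-0.333],[-0.02,1,0,0,0,-0.333]]]'
python3 - <<'E'
from h import *
c=cam("wrist");w=cloud(c);s=bot.get_state();p=np.array(s["position"]);R=np.array(s["orientation"]);print(p,np.degrees(np.arctan2(R[1,1],R[0,1])))
B=(.35,.62,-.15,.25)
for z,t in((.012,.004),(.024,.003),(.084,.004)): rects(w,z,t,B)
# cell in tool frame
q=(w-p)@R; m=(abs(q[...,0])<.03)&(abs(q[...,1])<.02)&(q[...,2]<-.03)&(q[...,2]>-.045)&(c["color"].min(-1)>110)
P=q[m]*1e3; print("stopper tool-frame",len(P),P.min(0),P.max(0),np.median(P,0),cv2.minAreaRect(P[:,:2].astype(np.float32)))
cv2.imwrite("pics/w7.png",c["color"])
E
```

```text
time: 15.27
position: [0.4876, 0.018, 0.1596]
orientation: [[0.241, 0.97, 0.0], [0.97, -0.241, -0.0], [-0.0, 0.0, -1.0]]
contact_force: [0.8, -0.8, -0.7]
opening: 0.18
grasp_force: 27.5
[0.48754739 0.01785422 0.15956826] -13.993278410616163
0.012 [183, 0, 136, 278, 12387] [0.487  0.032  0.0112] [488.7  38.  243.9 110.   76. ]
0.024 [209, 123, 80, 78, 4917] [0.4879 0.0348 0.0233] [487.6  34.   66.8  67.6  76.4]
0.084 [178, 0, 139, 87, 11381] [0.5087 0.1177 0.0832] [508.3 116.9  48.3  82.1  76. ]
stopper tool-frame 2673 [-12.58523405 -19.63677742 -44.91403579] [ 15.38592283  13.60393386 -30.00321757] [  3.7316049   -0.06631409 -34.56407094] ((1.676767349243164, -3.337818145751953), (27.80765151977539, 33.28122329711914), 1.8601183891296387)
```

View pics/w7.png

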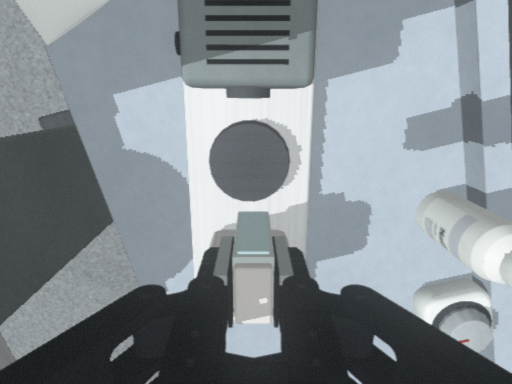

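The picture shows the stage free at (249,160) and the cell upright between the pads, with its stopper at (254,290). I'll isolate the stopper's top to get the cell offset in the grip.

Run:
```python
from h import *
c=cam("wrist");w=cloud(c);s=bot.get_state();p=np.array(s["position"]);R=np.array(s["orientation"])
q=(w-p)@R*1e3
sub=q[258:325,230:278]; m=(abs(sub[...,2]+34.6)<2)&(abs(sub[...,1])<8)&(abs(sub[...,0])<20)
P=sub[m]; A=np.c_[P[:,:2],np.ones(len(P))]; print(len(P),"tilt deg",np.degrees(np.linalg.lstsq(A,P[:,2],rcond=None)[0][:2]))
print(np.percentile(P,[1,5,50,95,99],axis=0).round(1),cv2.minAreaRect(P[:,:2].astype(np.float32)))
# glass front upper edge / front window face
f=q[205:258,236:272]; m=(f[...,0]>8)&(f[...,0]<22)&(f[...,2]>-32)&(f[...,2]<25); F=f[m]
for a in range(-32,24,6):
    g=F[(F[:,2]>=a)&(F[:,2]<a+6)]
    if len(g)>5: print(a,len(g),np.median(g[:,0]).round(2),np.median(g[:,1]).round(2),g[:,1].min().round(1),g[:,1].max().round(1))
```

```text
2248 tilt deg [ 0.34665839 -0.50111844]
[[-11.   -7.1 -36.2]
 [ -9.7  -6.5 -35.6]
 [  1.7  -0.1 -34.6]
 [ 12.1   6.5 -33.5]
 [ 12.7   7.8 -32.9]] ((0.4258136749267578, 0.0052490234375), (25.42321014404297, 15.972223281860352), 0.010811087675392628)
-32 273 14.71 -0.07 -6.5 6.8
-26 235 15.38 0.33 -6.8 7.1
-20 226 15.36 -0.06 -7.1 7.5
-14 196 15.42 -0.05 -7.4 7.6
-8 192 15.37 0.17 -7.7 7.6
-2 156 15.38 -0.04 -7.9 7.4
4 158 15.42 -0.75 -8.2 7.7
10 137 15.38 -0.03 -8.1 7.5
16 47 15.27 -0.02 -8.2 7.6
```

```bash
python3 -m handwheel '[[[0,0.02,0,0,0,0],[0,0.05,0,0,0,0],[0,0.08,-0.02,0,0,0],[0,0.1,-0.05,0,0,0],[0,0.105,-0.1,0,0,0],[0,0.105,-0.16,0,0,0],[0,0.105,-0.22,0,0,0],[0,0.105,-0.28,0,0,0],[0,0.105,-0.34,0,0,0],[0,0.105,-0.4,0,0,0],[0,0.105,-0.46,0,0,0],[0,0.105,-0.52,0,0,0],[0,0.105,-0.57,0,0,0],[0,0.105,-0.61,0,0,0],[0,0.105,-0.64,0,0,0],[0,0.105,-0.66,0,0,0],[0,0.105,-0.67,0,0,0],[0,0.105,-0.677,0,0,0],[0,0.105,-0.677,0,0,0],[0,0.105,-0.677,0,0,0]]]'
python3 -m handwheel '[[[0,0,0,0,0,0],[0,0,0,0,0,0],[0,0,0,0,0,0],[0,0,0,0,0,0],[0,0,0,0,0,0],[0,0,0,0,0,0]]]'
python3 - <<'E'
from h import *
c=cam("wrist");w=cloud(c);s=bot.get_state();p=np.array(s["position"]);R=np.array(s["orientation"]);print(p,np.degrees(np.arctan2(R[1,1],R[0,1])),s["contact_force"])
rects(w,.092,.003,(.46,.52,.01,.07));rects(w,.084,.004,(.4,.6,.05,.25))
q=(w-p)@R*1e3
f=q[205:258,236:272]; m=(f[...,0]>10)&(f[...,0]<22)&(f[...,2]>-28)&(f[...,2]<15); print(np.median(f[m],0))
# cell lowest visible front-window point & lamp lens in photometer frame
cv2.imwrite("pics/w8.png",c["color"])
E
```

```text
time: 17.03
position: [0.4876, 0.0341, 0.0583]
orientation: [[0.242, 0.97, 0.0], [0.97, -0.242, 0.0], [0.0, 0.0, -1.0]]
contact_force: [0.6, -0.3, -0.5]
opening: 0.184
grasp_force: 27.5
time: 17.53
position: [0.4874, 0.0341, 0.0581]
orientation: [[0.242, 0.97, 0.0], [0.97, -0.242, -0.0], [0.0, 0.0, -1.0]]
contact_force: [-1.1, 0.4, 0.8]
opening: 0.182
grasp_force: 27.5
[0.48744057 0.03408355 0.05805659] -13.980433086004174 [ 0.32753074 -0.15223963 -0.08046773]
0.092 [234, 263, 38, 61, 2252] [0.4876 0.036  0.0925] [487.4  35.   25.6  13.9  75.5]
0.092 [213, 266, 20, 61, 430] [0.479  0.0406 0.0932] [476.6  37.1  22.7   6.6  76.6]
0.092 [273, 267, 20, 60, 403] [0.4975 0.0359 0.0932] [497.2  31.7  23.2   6.5  71.8]
0.084 [128, 0, 255, 127, 30425] [0.5077 0.114  0.0832] [507.5 113.   39.6  81.8  76.1]
0.084 [242, 128, 15, 12, 67] [0.5002 0.0919 0.0804] [500.2  92.    3.8   5.   89.6]
0.084 [244, 128, 23, 19, 114] [0.5028 0.0892 0.0805] [502.   90.    6.4   7.8  76.3]
[ 15.30084335  -0.04551662 -11.20472489]
```

View pics/w8.png

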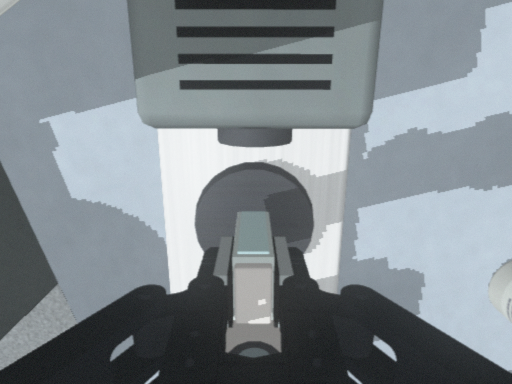

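The cell at (254,240) is in line with the lamp lens at (254,137), upright over the stage and centred to within about 1 mm. Handing in.

```bash
python3 -c "
from plant import ticket
print(ticket.hand_in())"
```

```text
the job is handed in; nothing more can be done
None
```

The job is handed in at about 17.6 s on the robot's clock: the canister stands upright with its whole foot on the mat, and the long cell is held by its frosted sides, upright and within about 1 mm of the middle of the light path by my measurements, but I viewed 12 pictures, two over the limit of 10.

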